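Reverse the row of welded fittings onto the inspection rack

ROBOT

A 6-joint arm with a two-finger parallel gripper is mounted at the origin on the work surface. World frame = base frame: x ahead of the robot, y to its left, z up, the work surface at z = 0. Lengths are in mm, angles in degrees, forces in N, time in s.
With the tool pointing down it reaches from about 425 to 950 mm from the base axis. Payload 14.7 kg.
Tool frame: the origin (TCP) lies between the finger pads; the fingertips stand 8 mm ahead of it and the grasp point (between the pads) lies 11 mm behind it (env.finger_overhang is the z of the fingertips in the tool frame, in mm); z points along the fingers, y is the line along which they close (so a half turn about z gives the same grasp; the last joint's range is limited). The gripper opens to 85 mm and grips with 20 to 120 N. Pads are 22 mm wide; open, the fingers measure 114 mm over their backs; the gripper's body (76 mm by 85 mm) begins 54 mm behind the grasp point. The pads swing forward as they close: fully open they stand 13 mm farther back than shut.
Start: joints at [-70.164, 27.513, 91.461, -0, 61.026, -2.67], TCP at [248.82, -600.484, 239.297] pointing down, gripper open.
Joint ranges: [-157.49, 157.49], [-46.99, 117.5], [13.45, 153.17], [-89.5, 269.5], [5.16, 153.95], [-167.48, 167.48]. Speed limits (degrees/s): [108.29, 108.29, 136.94, 172.46, 172.46, 172.46].

INTERFACE

Orientations are given as [roll, pitch, yaw] about the fixed x, y, z axes, in that order (R = Rz(yaw) Ry(pitch) Rx(roll)).
In Python, from cell import monitor, vision, order, env gives the robot as it stands.
- The arm moves only by the tool apply_moves, never from a script. Its argument "plan" is one flat list of numbers, 7 for each row, row after row: the turn, a rotation vector about the tool's x, y, z each as a share of 90 degrees, from -1 to 1, then the shift along the tool's x, y, z each as a share of 800 mm, from -1 to 1, then the gripper's target within -1 to 1 (fully open at 1, half-way at 0, shut at -1). In form: [rx, ry, rz, x, y, z, claw, rx, ry, rz, x, y, z, claw, ...]. A call has 1 to 12 rows; each row is the pose to reach, as a shift and turn from the pose commanded when the call began, along the tool's axes at that moment; what a row does not reach only later rows make up. A row lasts 1/12 s, in which the tool goes at most 41.7 mm and 7.16 degrees, less where a joint would pass 70% of its speed; a pose out of reach is approached as far as the arm can. A call with a number of a shift or a turn outside -1 to 1 is refused whole. A call with a gripper value outside its range is refused whole. The fingers move at their own pace and stop on an object; "grip_force" is the grip in N (left out, the last holds). Time passes only in rows, so rows that repeat a pose let the fingers close. It gives the time, the measured TCP pose, the force, the opening and the grip force at its end, in the units of the state.
- monitor.state(): the state, without advancing time (a new reading comes with each control period).
- vision.grab_frame(name): name is "side" or "top"; returns a dict with "img" (384x512x3 uint8, blue, green, red), "range_z" (384x512 float32, mm along the optical axis (not along the pixel's ray), 0 where there is no reading), "vfov" (degrees; the focal length in pixels is half the picture's height over the tangent of half this angle, whatever the lens; pixels are square), "cx", "cy" (the principal point, pixels), "D" ([k1, k2, p1, p2, k3] as OpenCV has them; the pictures are not rectified), "T" (4x4, takes a point from camera to world coordinates). Camera axes: x right, y down, z forward; pixel columns grow to the right and rows downward; lengths in mm; the calibration is good to about 2 mm. A picture is of the moment at which its call begins.
- order.sign_off(): hands the job in; it is judged then, once.
Trained networks look in a picture, given as the dict that the camera call returned (one of the last four; its "shot" number tells which), for a name from the list of things; names that differ only in an ending like _2 or _b are one class to them, and where a whole thing is asked for, a point or a joint stands for the part that bears it (a point fixed in the world has none). Each returns a list of dicts, best first, with "confidence" (0 to 1); they miss things now and then, are a little off and sometimes report something else, mostly with a low value. They report only what shows in the picture. A call takes as long as a camera call. They do not tell look-alikes from the thing itself.
- vision.search_frame(picture, label): "xyz" ([x, y, z] in mm, in the coordinates of the camera as it stood for that picture, good to about 4 mm: the middle of the surface that is visible of it).
- vision.outline_of(picture, label): "pixels" (384x512 bool, what is visible of it).
- vision.place_of(picture, label): "xyz" ([x, y, z] in mm, in the coordinates of the camera as it stood for that picture, good to about 4 mm: a listed point, or the origin of a listed thing).
The state is a dict: "clock": time; "q": joint angles; "qd": joint speeds; "joint_torque": joint torques, N m; "tool_pos": TCP position; "tcp_rot": TCP orientation; "contact_force": force on the tool from outside, world axes, zero at the start; "wrist_torque": the same for the moment, N m; "gripper_width": opening from 0.0 (shut) to 1.0 (fully open); "finger_force": force on a finger pad.
Only numpy, scipy, OpenCV 4.12 (cv2) and the standard library are available. Lean on these libraries where they do the work, as an engineer would, in place of code of your own. Each camera call takes 0.05 s, during which the arm holds its last target. There are 200 camera calls.

TASK

Move the four capped fittings from the steel welding rack they stand in to the pale wooden inspection rack in reverse order: the fitting nearest the red post on the welding rack goes into the bay farthest from the red post on the inspection rack, the next one beside it, and so on, one to a bay. Keep them upright, and leave each standing flat near the middle of its bay, let go and at rest. Leave the grinder, hammer and grinding disc where they lie.

Things in the scene. Friction and masses are not known exactly. Their poses are not given: they have to be found in the camera images.
- fitting_blue: loose welded fitting with a blue cap: dark steel block 40 x 40 mm, 30 mm high, a copper tube (diameter 20 mm) upright on its middle and on that a blue plastic cap, diameter 24 mm, from 46 to 70 mm above the underside; about 0.22 kg. Origin: centre of its underside; z up, x and y along the block's sides. Can be lifted by the cap.
- fitting_yellow: loose welded fitting with a yellow cap: dark steel block 40 x 40 mm, 30 mm high, a copper tube (diameter 20 mm) upright on its middle and on that a yellow plastic cap, diameter 24 mm, from 46 to 70 mm above the underside; about 0.22 kg. Origin: centre of its underside; z up, x and y along the block's sides. Can be lifted by the cap.
- fitting_green: loose welded fitting with a green cap: dark steel block 40 x 40 mm, 30 mm high, a copper tube (diameter 20 mm) upright on its middle and on that a green plastic cap, diameter 24 mm, from 46 to 70 mm above the underside; about 0.22 kg. Origin: centre of its underside; z up, x and y along the block's sides. Can be lifted by the cap.
- fitting_white: loose welded fitting with a white cap: dark steel block 40 x 40 mm, 30 mm high, a copper tube (diameter 20 mm) upright on its middle and on that a white plastic cap, diameter 24 mm, from 46 to 70 mm above the underside; about 0.22 kg. Origin: centre of its underside; z up, x and y along the block's sides. Can be lifted by the cap.
- weld_rack: fixed dark steel welding rack, 90 x 330 mm. Origin: centre of its underside, on the table; y along the row, to its red end post; grey post at the other end (both 45 mm high, at y = +-155 mm). Four aluminium pads with coloured stripes at y = +105, +35, -35, -105 mm, tops 14 mm above the table, a fitting on each, between 4 mm ribs whose tops are 22 mm above the table.
- bay_blue: fixed pad with a blue stripe, 84 x 60 x 4 mm, in the welding rack, on which the blue-capped fitting starts: it marks that fitting's starting place. Origin: centre of its underside, 10 mm above the table; y as the rack's.
- bay_yellow: fixed pad with a yellow stripe, 84 x 60 x 4 mm, in the welding rack, on which the yellow-capped fitting starts: it marks that fitting's starting place. Origin: centre of its underside, 10 mm above the table; y as the rack's.
- bay_green: fixed pad with a green stripe, 84 x 60 x 4 mm, in the welding rack, on which the green-capped fitting starts: it marks that fitting's starting place. Origin: centre of its underside, 10 mm above the table; y as the rack's.
- inspect_rack: fixed pale wooden inspection rack, 90 x 330 mm, empty at the start. Origin: centre of its underside, on the table; y along the row. Four bays, centres at x = 0, y = +105, +35, -35, -105 mm, floor 14 mm above the table, 66 mm wide between 4 mm aluminium ribs whose tops are 22 mm above the table. End posts 45 mm high at y = +-155 mm, one red, one grey; which is which varies.
- red_post: red end post of the inspection rack, 50 x 20 x 45 mm high, fixed at either the +y or the -y end of that rack. Origin: centre of its underside, at table height, 155 mm from the rack's origin.
- grinder: bystander: angle grinder, about 300 mm long, black and teal, lying to the robot's right. Origin at table height near its middle, x along its length to the disc.
- hammer: bystander: hammer with yellow handle, 280 mm, lying to the robot's left. x along its handle to the head.
- flap_disc: bystander: black grinding disc with an orange centre, diameter 114 mm, 14 mm high, lying to the left beyond the hammer. Origin: centre of its underside.
There are look-alikes about, which are no part of the job. Leave any pink or turquoise look-alike of the fitting_white alone. What is shaped like the fitting_green but purple is not meant.

How it is judged (in metres and radians):
At the end, for the whole second after the job is handed in: Every fitting stands upright (0.1 rad) on the floor (4 mm) of its own bay of the inspection rack, within 15 mm of the bay's middle in x and y, at rest (0.02 m/s), in the reverse of the starting order, both counted from the racks' red posts (x of fitting_blue in the frame of inspect_rack between -0.015 and 0.015 m and z of fitting_blue in the frame of inspect_rack between 0.01 and 0.018 m and angle between each of fitting_blue, fitting_yellow, fitting_green, fitting_white's own z axis and vertical below 0.1 rad and linear speed of each of fitting_blue, fitting_yellow, fitting_green, fitting_white below 0.02 m/s and ((y of bay_blue in the frame of weld_rack between 0.085 and 0.125 m and horizontal distance between fitting_blue and red_post between 0.245 and 0.275 m) or (y of bay_blue in the frame of weld_rack between 0.015 and 0.055 m and horizontal distance between fitting_blue and red_post between 0.175 and 0.205 m) or (y of bay_blue in the frame of weld_rack between -0.055 and -0.015 m and horizontal distance between fitting_blue and red_post between 0.105 and 0.135 m) or (y of bay_blue in the frame of weld_rack between -0.125 and -0.085 m and horizontal distance between fitting_blue and red_post between 0.035 and 0.065 m)) and x of fitting_yellow in the frame of inspect_rack between -0.015 and 0.015 m and z of fitting_yellow in the frame of inspect_rack between 0.01 and 0.018 m and ((y of bay_yellow in the frame of weld_rack between 0.085 and 0.125 m and horizontal distance between fitting_yellow and red_post between 0.245 and 0.275 m) or (y of bay_yellow in the frame of weld_rack between 0.015 and 0.055 m and horizontal distance between fitting_yellow and red_post between 0.175 and 0.205 m) or (y of bay_yellow in the frame of weld_rack between -0.055 and -0.015 m and horizontal distance between fitting_yellow and red_post between 0.105 and 0.135 m) or (y of bay_yellow in the frame of weld_rack between -0.125 and -0.085 m and horizontal distance between fitting_yellow and red_post between 0.035 and 0.065 m)) and x of fitting_green in the frame of inspect_rack between -0.015 and 0.015 m and z of fitting_green in the frame of inspect_rack between 0.01 and 0.018 m and ((y of bay_green in the frame of weld_rack between 0.085 and 0.125 m and horizontal distance between fitting_green and red_post between 0.245 and 0.275 m) or (y of bay_green in the frame of weld_rack between 0.015 and 0.055 m and horizontal distance between fitting_green and red_post between 0.175 and 0.205 m) or (y of bay_green in the frame of weld_rack between -0.055 and -0.015 m and horizontal distance between fitting_green and red_post between 0.105 and 0.135 m) or (y of bay_green in the frame of weld_rack between -0.125 and -0.085 m and horizontal distance between fitting_green and red_post between 0.035 and 0.065 m)) and x of fitting_white in the frame of inspect_rack between -0.015 and 0.015 m and z of fitting_white in the frame of inspect_rack between 0.01 and 0.018 m and (horizontal distance between fitting_white and red_post between 0.245 and 0.275 m or horizontal distance between fitting_white and red_post between 0.175 and 0.205 m or horizontal distance between fitting_white and red_post between 0.105 and 0.135 m or horizontal distance between fitting_white and red_post between 0.035 and 0.065 m)); the robot touches nothing.
It fails at once if a fitting is tipped over (more than 0.7 rad) (angle between any of fitting_blue, fitting_yellow, fitting_green, fitting_white's own z axis and vertical above 0.7 rad).
It fails at once if the grinder, the hammer or the grinding disc is moved by more than 30 mm (distance of any of grinder, hammer, flap_disc from where it was at the start of the episode above 0.03 m).
It also fails if it takes over 99 s, if anything falls off the work surface, if the arm or the gripper's body presses on something with over 40 N, if the wrist force passes 120 N, or if a joint passes its speed limit or range.

## Working session

There is one attempt and no reset: what is moved stays moved. The work goes in short steps, Python scripts to look and compute and a tool call to move; the robot and the scene stay as the last step left them, time stands still between calls to the robot, and variables do not carry over. Pictures are saved under pics/ and viewed, at most 14 in all, crops included, and the job is handed in when it is done.

Besides the shell and the picture viewer there is one more tool, called after ">>>" as name(argument=value, ...) on one line, values as JSON. apply_moves: Moves the arm, as the interface text tells. Shift numbers are shares of 800 mm and turn numbers shares of 90 degrees, none past 1 either way. Its arguments: {"type":"object","properties":{"plan":{"type":"array","items":{"type":"number","minimum":-1,"maximum":1}},"grip_force":{"type":"number"}},"required":["plan"]}

```bash
mkdir -p pics; cat > h.py <<'E'
import numpy as np, cv2
from cell import monitor, vision, order, env
def grab(n):
    f=vision.grab_frame(n); h=f['img'].shape[0]
    fl=h/2/np.tan(np.radians(f['vfov'])/2)
    f['K']=np.array([[fl,0,f['cx']],[0,fl,f['cy']],[0,0,1.]]); f['D']=np.array(f['D'],float); f['T']=np.array(f['T']); return f
def w(f,p): return f['T'][:3,:3]@np.array(p)+f['T'][:3,3]
def cloud(f):
    v,u=np.mgrid[:384,:512]
    n=cv2.undistortPoints(np.stack([u,v],-1).reshape(-1,1,2).astype(np.float64),f['K'],f['D']).reshape(384,512,2)
    z=f['range_z'][...,None]; P=np.concatenate([n*z,z],-1)
    P=P@f['T'][:3,:3].T+f['T'][:3,3]; P[f['range_z']<=0]=np.nan; return P
def ray(f,u,v,z):
    n=cv2.undistortPoints(np.array([[[u,v]]],float),f['K'],f['D'])[0,0]
    d=f['T'][:3,:3]@np.array([*n,1]); o=f['T'][:3,3]; return o+d*(z-o[2])/d[2]
E
python3 - <<'E'
from h import *
for n in('top','side'):
    f=grab(n); cv2.imwrite(f'pics/{n}0.png',f['img']); print(n,f['T'].round(2).tolist(),f['D'],f['vfov'])
    for l in('fitting_blue','fitting_yellow','fitting_green','fitting_white','weld_rack','inspect_rack','red_post','bay_blue'):
        for m in('place_of',):
            print(l,[(w(f,d['xyz']).round(0).tolist(),round(d['confidence'],2)) for d in getattr(vision,m)(f,l)])
print(monitor.state(),env.finger_overhang)
E
```

```text
top [[0.0, -0.99, 0.16, 427.24], [-1.0, -0.0, -0.0, -10.34], [0.0, -0.16, -0.99, 1189.03], [0.0, 0.0, 0.0, 1.0]] [-0.069232  0.        0.        0.        0.      ] 48.9447437484547
fitting_blue [([643.0, 192.0, 14.0], 0.72)]
fitting_yellow [([637.0, -25.0, 15.0], 0.68)]
fitting_green [([642.0, 116.0, 15.0], 0.66), ([784.0, 186.0, -1.0], 0.55), ([640.0, 81.0, -0.0], 0.18)]
fitting_white [([642.0, 115.0, 12.0], 0.75), ([639.0, 49.0, 10.0], 0.64), ([757.0, 87.0, 1.0], 0.57), ([768.0, -16.0, -1.0], 0.54)]
weld_rack [([638.0, 78.0, -1.0], 0.68)]
inspect_rack [([454.0, 12.0, -1.0], 0.62)]
red_post [([473.0, 167.0, -3.0], 0.63)]
bay_blue [([642.0, 191.0, 9.0], 0.6)]
side [[-1.0, -0.02, 0.03, 578.18], [-0.04, 0.77, -0.64, 810.42], [-0.01, -0.64, -0.77, 1010.5], [0.0, 0.0, 0.0, 1.0]] [0.0602216 0.        0.        0.        0.       ] 44.270240497352596
fitting_blue [([645.0, 196.0, 14.0], 0.76)]
fitting_yellow [([640.0, -26.0, 15.0], 0.72)]
fitting_green [([785.0, 190.0, -0.0], 0.95), ([642.0, 112.0, 10.0], 0.67)]
fitting_white [([758.0, 91.0, -1.0], 0.68), ([636.0, 49.0, 14.0], 0.64), ([77
[... 238 characters left out ...]
ray([-7.01658249e+01,  2.75126066e+01,  9.14625657e+01,  7.75576996e-04,
        6.10249426e+01, -2.67141237e+00]), 'qd': array([-1.90780070e-02, -4.19381794e-02, -1.85072251e-06, -5.75229592e-02,
       -8.04672098e-02,  1.45843645e-02]), 'joint_torque': array([ 4.58270188e-04, -9.50464010e+01, -4.30645251e+01,  2.05530077e-04,
        9.81753656e-04, -3.16348428e-05]), 'tool_pos': array([ 248.80661895, -600.48130165,  239.29736834]), 'tcp_rot': array([-1.79999917e+02, -6.83115001e-04,  2.25052117e+01]), 'contact_force': array([ 0.49288404,  0.14062427, -0.32506235]), 'wrist_torque': array([-0.02572142, -0.03669236,  0.01901892]), 'finger_force': 0.0, 'gripper_width': 1.005913305121303} 8.0
```

View pics/top0.png

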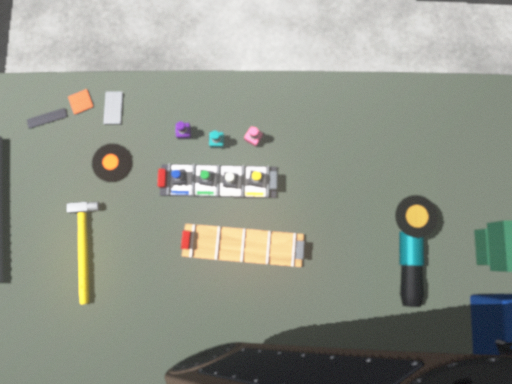

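View pics/side0.png

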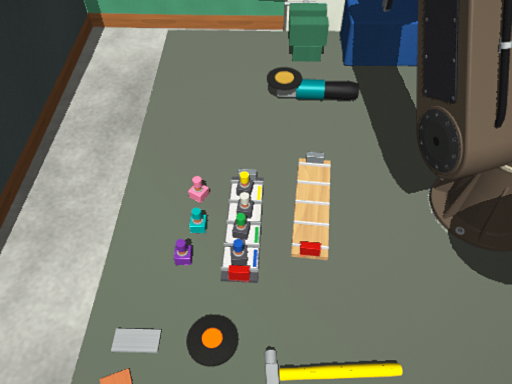

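Top view: the welding rack runs from its red post at (162,177) to the grey post at (274,181), and holds blue (178,177), green (205,177), white (231,178) and yellow (257,177). The inspection rack has its red post at (186,240) and grey at (300,249). The look-alikes are purple (183,130), turquoise (216,139) and pink (254,136). They stand off the rack, so they're not the ones meant. I'll measure the fittings and both racks and check with a crop.

```bash
python3 - <<'E'
from h import *
for n in('top','side'):
    f=grab(n); P=cloud(f); x,y,z=P[...,0],P[...,1],P[...,2]
    def comp(m):
        k,L,S,C=cv2.connectedComponentsWithStats(m.astype(np.uint8))
        for i in range(1,k):
            if S[i,4]>=8:
                q=P[L==i]; a=cv2.minAreaRect(q[:,:2].astype(np.float32)); print('  ',S[i,4],q.mean(0).round(1),'rect',np.round(a[0],1),np.round(a[1],1),round(a[2],1),C[i].round(0))
    box=(x>400)&(x<700)&(y>-170)&(y<270)
    print(n,'caps');comp(box&(z>77)&(z<95))
    print('posts');comp(box&(z>38)&(z<50))
    print('rack floor insp');comp((x>390)&(x<540)&(y>-180)&(y<200)&(z>8)&(z<60))
    if n=='top':
        c=f['img'][110:270,140:320]
        cv2.imwrite('pics/crop.png',cv2.resize(c,None,fx=4,fy=3.7,interpolation=cv2.INTER_CUBIC))
    if n=='side': cv2.imwrite('pics/crop2.png',cv2.resize(f['img'][150:290,160:350],None,fx=4,fy=4,interpolation=cv2.INTER_CUBIC))
E
```

```text
top caps
   67 [645.  189.6  84.1] rect [645.5 189.2] [22.6 22. ] 0.9 [176. 173.]
   64 [642.7 114.5  84.3] rect [642.8 114.3] [22.5 21.7] 6.7 [204. 174.]
   62 [640.2 -23.7  84.2] rect [639.7 -24.5] [21.  21.3] 0.1 [256. 175.]
   65 [636.6  48.   84.3] rect [636.8  47.6] [21.4 22.7] 89.9 [229. 176.]
posts
   137 [642.1 236.2  44.7] rect [642.1 236.8] [21.5 50.6] 88.0 [162. 177.]
   131 [641.3 186.3  44.2] rect [645.4 190. ] [40.4 41.5] 4.4 [180. 177.]
   136 [639.9 112.6  44. ] rect [643.5 115. ] [40.5 40.7] 82.2 [206. 178.]
   130 [633.1  47.5  44.7] rect [636.9  48.4] [40. 40.] 84.2 [230. 180.]
   134 [637.3 -22.9  44.4] rect [640.6 -23.3] [39.6 39.9] 78.8 [255. 179.]
   139 [634.8 -70.5  45. ] rect [634.9 -70.5] [19.5 48.5] 89.6 [273. 179.]
   141 [471.  165.   45.4] rect [470.8 165.3] [20.  49.6] 84.4 [186. 239.]
   143 [ 444.  -140.6   45.3] rect [ 444.5 -141.1] [20.1 49.2] 85.0 [299. 249.]
rack floor insp
   3939 [457.   12.2  17.4] rect [457.4  12.3] [328.   90.6] 85.0 [242. 245.]
side caps
   54 [639.9 -20.9  81.3] rect [639.5 -22.1] [24.7 19.9] 47.9 [244. 175.]
   62 [635.8
[... 210 characters left out ...]
posts
   108 [ 443.4 -137.2   42.8] rect [ 443.  -137.7] [48.9 25.9] 1.0 [315. 155.]
   88 [630.5 -70.   42.7] rect [633.9 -69.8] [48.2 23.4] 0.0 [249. 171.]
   135 [638.8 -15.9  42.3] rect [639.6 -21.5] [43.  40.2] 80.3 [245. 186.]
   141 [634.8  55.8  42.6] rect [635.6  49.6] [42.2 40.2] 82.9 [245. 207.]
   153 [641.3 122.3  42.9] rect [642.3 117.6] [39.3 41.2] 82.3 [241. 228.]
   157 [470.  170.2  43.1] rect [470.  169.7] [21.9 46.6] 86.6 [311. 245.]
   164 [643.2 199.7  42.9] rect [643.4 194.2] [38.6 40.9] 5.6 [239. 254.]
   175 [640.5 241.4  43.2] rect [640.4 240.7] [23.  49.2] 86.1 [239. 269.]
rack floor insp
   3377 [457.4  25.   16.4] rect [456.4  14.3] [337.8  89.8] 85.1 [312. 207.]
```

View pics/crop2.png

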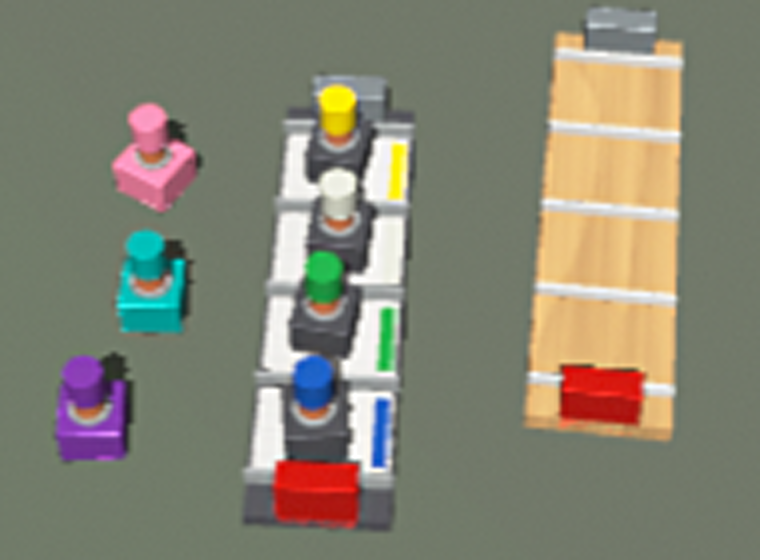

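The crop settles it. The order on the welding rack from its red post is blue, green, white, yellow. Pink, turquoise and purple stand on the table. The inspection bays are: blue at (448,-91), green at (454,-21), white at (460,49) and yellow at (466,118.5). I'll turn the tool to yaw 90 so the fingers close along world x.

>>> apply_moves(plan=[0,0,-0.75,0.42,-0.37,0,0,0,0,-0.75,0.42,-0.37,0,0,0,0,-0.75,0.42,-0.37,0,0,0,0,-0.75,0.42,-0.37,0,0,0,0,-0.75,0.42,-0.37,0,0,0,0,-0.75,0.42,-0.37,0,0,0,0,-0.75,0.42,-0.37,0,0,0,0,-0.75,0.42,-0.37,0,0,0,0,-0.75,0.42,-0.37,0,0,0,0,-0.75,0.42,-0.37,0,0,0,0,-0.75,0.42,-0.37,0,0,0,0,-0.75,0.42,-0.37,0,0], grip_force=40)

```text
clock: 2.0
tool_pos: [447.7, -194.1, 239.5]
tcp_rot: [180.0, -0.1, 90.2]
contact_force: [-0.2, -0.7, -0.5]
gripper_width: 0.502
finger_force: 0.0
```

>>> apply_moves(plan=[0,0,0,0.488,0.2485,0.11,0,0,0,0,0.488,0.2485,0.11,0,0,0,0,0.488,0.2485,0.11,0,0,0,0,0.488,0.2485,0.11,0,0,0,0,0.488,0.2485,0.11,0,0,0,0,0.488,0.2485,0.11,0,0,0,0,0.488,0.2485,0.11,0,0,0,0,0.488,0.2485,0.11,0,0,0,0,0.488,0.2485,0.11,0,0,0,0,0.488,0.2485,0.11,0,0,0,0,0.488,0.2485,0.11,0,0,0,0,0.488,0.2485,0.11,0])

```text
clock: 3.0
tool_pos: [646.4, 196.7, 149.8]
tcp_rot: [180.0, -0.1, 90.2]
contact_force: [-1.3, -1.0, -0.1]
gripper_width: 0.503
finger_force: 0.0
```

>>> apply_moves(plan=[0,0,0,0,0,0,0,0,0,0,0,0,0,0,0,0,0,0,0,0,0])

```text
clock: 3.25
tool_pos: [644.4, 190.9, 151.5]
tcp_rot: [-180.0, 0.0, 90.0]
contact_force: [0.7, -0.6, 0.3]
gripper_width: 0.499
finger_force: 0.0
```

```bash
python3 - <<'E'
from h import *
s=monitor.state(); print(s['tool_pos'],s['tcp_rot'],s['q'])
f=grab('side'); cv2.imwrite('pics/s1.png',cv2.resize(f['img'][130:310,150:350],None,fx=4,fy=3.3))
E
```

```text
[644.39789169 190.87696432 151.52855979] [-1.79987803e+02  1.17875817e-02  8.99547662e+01] [ 1.39203875e+01  3.43587321e+01  9.28759110e+01 -1.06685191e-02
  5.27800386e+01  1.39720767e+01]
```

View pics/s1.png

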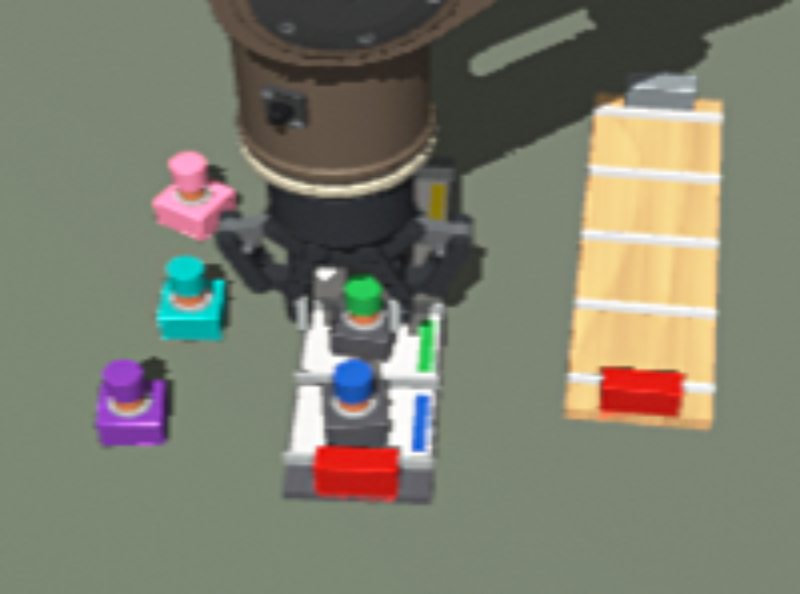

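The gripper is above blue with its fingers either side along x. The blue cap is at about (352,380) in the crop. Next I descend and close.

>>> apply_moves(plan=[0,0,0,0.001,0,0.04,0,0,0,0,0.001,0,0.08,0,0,0,0,0.001,0,0.114,0,0,0,0,0.001,0,0.114,0,0,0,0,0.001,0,0.114,0,0,0,0,0.001,0,0.114,-1,0,0,0,0.001,0,0.114,-1,0,0,0,0.001,0,0.114,-1,0,0,0,0.001,0,0.114,-1,0,0,0,0.001,0,0.114,-1,0,0,0,0.001,0,0.114,-1,0,0,0,0.001,0,0.114,-1])

```text
clock: 4.3
tool_pos: [646.0, 192.8, 62.4]
tcp_rot: [179.8, -0.0, 90.0]
contact_force: [-0.6, -3.2, 9.7]
gripper_width: 0.268
finger_force: 39.5
```

>>> apply_moves(plan=[0,0,0,0,0,-0.04,-1,0,0,0,0,0,-0.08,-1,0,0,0,0,0,-0.11,-1,0,0,0,-0.354,-0.246,-0.11,-1,0,0,0,-0.354,-0.246,-0.11,-1,0,0,0,-0.354,-0.246,-0.11,-1,0,0,0,-0.354,-0.246,-0.11,-1,0,0,0,-0.354,-0.246,-0.11,-1,0,0,0,-0.354,-0.246,-0.11,-1,0,0,0,-0.354,-0.246,-0.11,-1,0,0,0,-0.354,-0.246,-0.11,-1,0,0,0,-0.354,-0.246,-0.11,-1])

```text
clock: 5.3
tool_pos: [444.8, -93.3, 149.1]
tcp_rot: [-180.0, 0.0, 89.9]
contact_force: [-0.0, 0.3, -1.7]
gripper_width: 0.267
finger_force: 40.2
```

>>> apply_moves(plan=[0,0,0,0,0,0,-1,0,0,0,0,0,0,-1,0,0,0,0,0,0,-1,0,0,0,0,0,0,-1])

```text
clock: 5.63
tool_pos: [448.9, -89.8, 148.5]
tcp_rot: [179.9, 0.0, 90.1]
contact_force: [0.3, 0.2, -2.3]
gripper_width: 0.261
finger_force: 40.2
```

```bash
python3 - <<'E'
from h import *
s=monitor.state(); print(s['tool_pos'],s['tcp_rot'],s['finger_force'],s['contact_force'])
f=grab('side'); cv2.imwrite('pics/s2.png',cv2.resize(f['img'][110:290,180:380],None,fx=4,fy=3.3))
E
```

```text
[448.87219377 -89.77801826 148.48803794] [1.79935149e+02 1.07758530e-02 9.00659218e+01] 40.21828293800354 [ 0.29842069  0.1666866  -2.34803528]
```

View pics/s2.png

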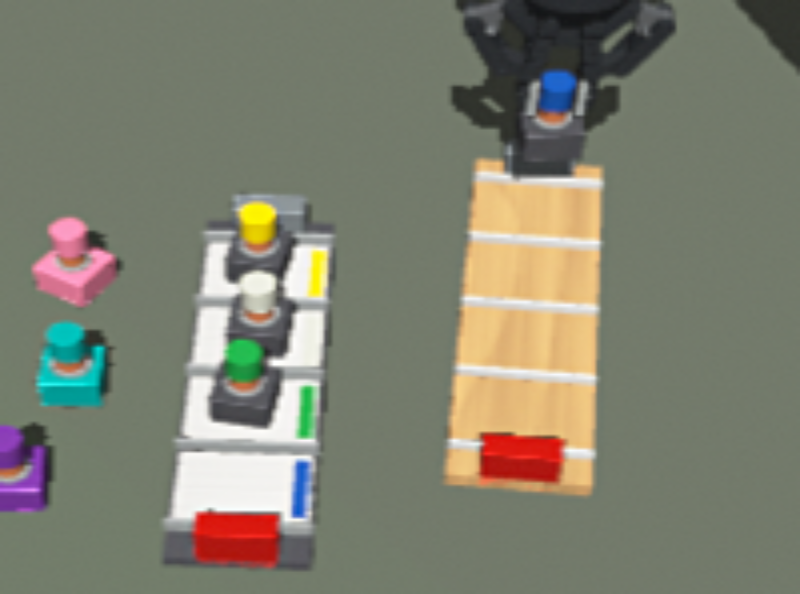

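Blue is held upright at (553,110) in the crop. Now I lower it and release.

>>> apply_moves(plan=[0,0,0,0,0,0.035,-1,0,0,0,0,0,0.07,-1,0,0,0,0,0,0.092,-1,0,0,0,0,0,0.1,-1,0,0,0,0,0,0.105,-1,0,0,0,0,0,0.109,-1,0,0,0,0,0,0.109,-1,0,0,0,0,0,0.109,-1,0,0,0,0,0,0.109,-1])

```text
clock: 6.43
tool_pos: [448.7, -90.4, 61.7]
tcp_rot: [179.9, 0.0, 90.0]
contact_force: [0.4, 0.1, -2.6]
gripper_width: 0.267
finger_force: 41.6
```

>>> apply_moves(plan=[0,0,0,0,0,0,0,0,0,0,0,0,0,0,0,0,0,0,0,0,0,0,0,0,0,0,0,0,0,0,0,0,0,0,0,0,0,0,0,0,-0.03,0,0,0,0,0,0,-0.07,0,0,0,0,0,0,-0.111,0,0,0,0,0,0,-0.111,0,0,0,0,0,0,-0.111,0])

```text
clock: 7.27
tool_pos: [449.1, -90.7, 151.3]
tcp_rot: [179.8, 0.1, 90.0]
contact_force: [0.7, 0.2, -0.6]
gripper_width: 0.499
finger_force: 0.0
```

```bash
cat > chk.py <<'E'
from h import *
s=monitor.state(); print(s['tool_pos'].round(1),s['clock'])
R=[]
for n in('top','side'):
    f=grab(n); P=cloud(f); x,y,z=P[...,0],P[...,1],P[...,2]
    m=(x>400)&(x<700)&(y>-170)&(y<270)&(z>72)&(z<89)
    k,L,S,C=cv2.connectedComponentsWithStats(m.astype(np.uint8))
    for i in range(1,k):
        if 30<S[i,4]:
            q=P[L==i]; q=q[q[:,2]>q[:,2].max()-6]; a=cv2.minAreaRect(q[:,:2].astype(np.float32)); print(n,S[i,4],np.round(a[0],1),np.round(a[1],0),q[:,2].mean().round(1),C[i].round())
E
python3 chk.py
```

```text
[449.1 -90.7 151.3] 7.2667
top 66 [643.5 114.4] [20. 21.] 84.9 [204. 174.]
top 59 [641.1 -23.1] [19. 19.] 84.6 [256. 175.]
top 63 [637.3  48. ] [21. 19.] 84.7 [229. 176.]
side 64 [447.5 -87.9] [25. 21.] 82.3 [316. 159.]
side 63 [640.1 -21.2] [21. 22.] 83.1 [244. 175.]
side 73 [635.4  50.2] [21. 23.] 83.4 [244. 196.]
side 87 [642.3 117.2] [23. 22.] 82.4 [241. 218.]
```

>>> apply_moves(plan=[0,0,0,0.258,0.2435,0,0,0,0,0,0.258,0.2435,0,0,0,0,0,0.258,0.2435,0,0,0,0,0,0.258,0.2435,0,0,0,0,0,0.258,0.2435,0,0,0,0,0,0.258,0.2435,0,0,0,0,0,0.258,0.2435,0,0,0,0,0,0.258,0.2435,0,0,0,0,0,0.258,0.2435,0,0,0,0,0,0.258,0.2435,0,0,0,0,0,0.258,0.2435,0.02,0,0,0,0,0.258,0.2435,0.05,0])

```text
clock: 8.37
tool_pos: [643.1, 115.1, 110.7]
tcp_rot: [179.9, -0.0, 89.9]
contact_force: [0.6, 0.5, -0.7]
gripper_width: 0.501
finger_force: 0.0
```

>>> apply_moves(plan=[0,0,0,0,0,0.04,0,0,0,0,0,0,0.062,0,0,0,0,0,0,0.062,0,0,0,0,0,0,0.062,0,0,0,0,0,0,0.062,-1,0,0,0,0,0,0.062,-1,0,0,0,0,0,0.062,-1,0,0,0,0,0,0.062,-1,0,0,0,0,0,0.062,-1,0,0,0,0,0,0.062,-1,0,0,0,0,0,0.062,-1])

```text
clock: 9.28
tool_pos: [643.7, 115.9, 61.7]
tcp_rot: [179.9, -0.0, 90.0]
contact_force: [0.2, -2.7, 9.2]
gripper_width: 0.268
finger_force: 40.2
```

>>> apply_moves(plan=[0,0,0,0,0,-0.04,-1,0,0,0,0,0,-0.08,-1,0,0,0,0,0,-0.11,-1,0,0,0,-0.171,-0.236,-0.11,-1,0,0,0,-0.171,-0.236,-0.11,-1,0,0,0,-0.171,-0.236,-0.11,-1,0,0,0,-0.171,-0.236,-0.11,-1,0,0,0,-0.171,-0.236,-0.11,-1,0,0,0,-0.171,-0.236,-0.11,-1,0,0,0,-0.171,-0.236,-0.11,-1,0,0,0,-0.171,-0.236,-0.11,-1,0,0,0,-0.171,-0.236,-0.11,-1])

```text
clock: 10.28
tool_pos: [454.9, -20.9, 148.8]
tcp_rot: [179.9, 0.0, 90.0]
contact_force: [0.4, -0.5, -2.8]
gripper_width: 0.27
finger_force: 40.3
```

>>> apply_moves(plan=[0,0,0,0,0,0,-1,0,0,0,0,0,0,-1,0,0,0,0,0,0.035,-1,0,0,0,0,0,0.07,-1,0,0,0,0,0,0.092,-1,0,0,0,0,0,0.1,-1,0,0,0,0,0,0.105,-1,0,0,0,0,0,0.109,-1,0,0,0,0,0,0.11,-1,0,0,0,0,0,0.11,-1,0,0,0,0,0,0.11,-1])

```text
clock: 11.2
tool_pos: [454.8, -20.8, 61.1]
tcp_rot: [179.9, 0.0, 90.0]
contact_force: [-1.1, -1.2, 2.6]
gripper_width: 0.27
finger_force: 41.1
```

>>> apply_moves(plan=[0,0,0,0,0,0,0,0,0,0,0,0,0,0,0,0,0,0,0,0,0,0,0,0,0,0,0,0,0,0,0,0,0,0,0,0,0,0,0,0,-0.03,0,0,0,0,0,0,-0.07,0,0,0,0,0,0,-0.11,0,0,0,0,0,0,-0.11,0,0,0,0,0,0,-0.11,0])

```text
clock: 12.03
tool_pos: [455.1, -21.0, 149.7]
tcp_rot: [179.8, 0.0, 90.0]
contact_force: [-0.8, -0.4, -0.2]
gripper_width: 0.501
finger_force: 0.0
```

```bash
python3 chk.py
```

```text
[455.1 -21.  149.7] 12.0333
top 62 [640.4 -23.7] [21. 21.] 84.6 [256. 175.]
top 68 [637.1  47.8] [21. 20.] 84.8 [229. 176.]
side 62 [447.  -87.9] [21. 22.] 82.4 [316. 159.]
side 69 [637.7 -21.7] [19. 21.] 83.2 [244. 176.]
side 69 [453.6 -18.4] [24. 21.] 82.0 [315. 177.]
side 77 [636.2  51.3] [22. 22.] 83.3 [244. 197.]
```

>>> apply_moves(plan=[0,0,0,0.0875,0.228,0,0,0,0,0,0.0875,0.228,0,0,0,0,0,0.0875,0.228,0,0,0,0,0,0.0875,0.228,0,0,0,0,0,0.0875,0.228,0,0,0,0,0,0.0875,0.228,0,0,0,0,0,0.0875,0.228,0,0,0,0,0,0.0875,0.228,0,0,0,0,0,0.0875,0.228,0.02,0,0,0,0,0.0875,0.228,0.05,0])

```text
clock: 12.97
tool_pos: [636.4, 48.8, 109.1]
tcp_rot: [179.9, -0.0, 90.0]
contact_force: [1.2, -0.0, -0.0]
gripper_width: 0.496
finger_force: 0.0
```

>>> apply_moves(plan=[0,0,0,0,0,0.04,0,0,0,0,0,0,0.06,0,0,0,0,0,0,0.06,0,0,0,0,0,0,0.06,0,0,0,0,0,0,0.06,-1,0,0,0,0,0,0.06,-1,0,0,0,0,0,0.06,-1,0,0,0,0,0,0.06,-1,0,0,0,0,0,0.06,-1,0,0,0,0,0,0.06,-1,0,0,0,0,0,0.06,-1])

```text
clock: 13.88
tool_pos: [637.2, 49.1, 61.5]
tcp_rot: [179.9, 0.0, 90.0]
contact_force: [-1.3, -2.5, 8.4]
gripper_width: 0.264
finger_force: 40.1
```

>>> apply_moves(plan=[0,0,0,0,0,-0.04,-1,0,0,0,0,0,-0.08,-1,0,0,0,0,0,-0.11,-1,0,0,0,0,-0.22,-0.11,-1,0,0,0,0,-0.22,-0.11,-1,0,0,0,0,-0.22,-0.11,-1,0,0,0,0,-0.22,-0.11,-1,0,0,0,0,-0.22,-0.11,-1,0,0,0,0,-0.22,-0.11,-1,0,0,0,0,-0.22,-0.11,-1,0,0,0,0,-0.22,-0.11,-1])

```text
clock: 14.8
tool_pos: [461.7, 49.2, 148.7]
tcp_rot: [179.9, -0.0, 90.0]
contact_force: [0.2, -0.2, -1.5]
gripper_width: 0.265
finger_force: 40.7
```

>>> apply_moves(plan=[0,0,0,0,0,0,-1,0,0,0,0,0,0,-1,0,0,0,0,0,0.035,-1,0,0,0,0,0,0.07,-1,0,0,0,0,0,0.092,-1,0,0,0,0,0,0.1,-1,0,0,0,0,0,0.105,-1,0,0,0,0,0,0.109,-1,0,0,0,0,0,0.11,-1,0,0,0,0,0,0.11,-1,0,0,0,0,0,0.11,-1])

```text
clock: 15.72
tool_pos: [461.1, 49.2, 61.0]
tcp_rot: [179.9, -0.0, 90.0]
contact_force: [0.0, -1.2, 1.0]
gripper_width: 0.27
finger_force: 41.5
```

>>> apply_moves(plan=[0,0,0,0,0,0,0,0,0,0,0,0,0,0,0,0,0,0,0,0,0,0,0,0,0,0,0,0,0,0,0,0,0,0,0,0,0,0,0,0,-0.03,0,0,0,0,0,0,-0.07,0,0,0,0,0,0,-0.11,0,0,0,0,0,0,-0.11,0,0,0,0,0,0,-0.11,0])

```text
clock: 16.55
tool_pos: [461.5, 49.3, 149.7]
tcp_rot: [179.8, -0.0, 90.0]
contact_force: [-0.5, -1.4, -0.6]
gripper_width: 0.499
finger_force: 0.0
```

```bash
python3 chk.py
```

```text
[461.5  49.3 149.7] 16.55
top 64 [640.7 -23.1] [19. 20.] 84.8 [256. 175.]
top 66 [446.8 -89.3] [21. 21.] 85.1 [281. 248.]
side 66 [638.9 -20.8] [22. 20.] 83.2 [244. 176.]
side 70 [453.7 -19.7] [20. 22.] 83.4 [315. 178.]
side 76 [459.4  50.3] [23. 20.] 82.4 [314. 198.]
```

>>> apply_moves(plan=[0,0,0,-0.09,0.2245,0,0,0,0,0,-0.09,0.2245,0,0,0,0,0,-0.09,0.2245,0,0,0,0,0,-0.09,0.2245,0,0,0,0,0,-0.09,0.2245,0,0,0,0,0,-0.09,0.2245,0,0,0,0,0,-0.09,0.2245,0,0,0,0,0,-0.09,0.2245,0,0,0,0,0,-0.09,0.2245,0.02,0,0,0,0,-0.09,0.2245,0.05,0])

```text
clock: 17.48
tool_pos: [640.0, -22.3, 109.1]
tcp_rot: [179.9, 0.0, 90.0]
contact_force: [0.0, -0.6, -0.4]
gripper_width: 0.499
finger_force: 0.0
```

>>> apply_moves(plan=[0,0,0,0,0,0.04,0,0,0,0,0,0,0.06,0,0,0,0,0,0,0.06,0,0,0,0,0,0,0.06,0,0,0,0,0,0,0.06,-1,0,0,0,0,0,0.06,-1,0,0,0,0,0,0.06,-1,0,0,0,0,0,0.06,-1,0,0,0,0,0,0.06,-1,0,0,0,0,0,0.06,-1,0,0,0,0,0,0.06,-1])

```text
clock: 18.4
tool_pos: [640.8, -22.8, 61.5]
tcp_rot: [179.9, 0.0, 90.0]
contact_force: [-0.5, 0.6, 8.7]
gripper_width: 0.268
finger_force: 40.1
```

>>> apply_moves(plan=[0,0,0,0,0,-0.04,-1,0,0,0,0,0,-0.08,-1,0,0,0,0,0,-0.11,-1,0,0,0,0.1765,-0.217,-0.11,-1,0,0,0,0.1765,-0.217,-0.11,-1,0,0,0,0.1765,-0.217,-0.11,-1,0,0,0,0.1765,-0.217,-0.11,-1,0,0,0,0.1765,-0.217,-0.11,-1,0,0,0,0.1765,-0.217,-0.11,-1,0,0,0,0.1765,-0.217,-0.11,-1,0,0,0,0.1765,-0.217,-0.11,-1,0,0,0,0.1765,-0.217,-0.11,-1])

```text
clock: 19.4
tool_pos: [467.2, 118.3, 148.6]
tcp_rot: [179.9, -0.0, 90.0]
contact_force: [0.1, 0.9, -2.8]
gripper_width: 0.264
finger_force: 40.5
```

>>> apply_moves(plan=[0,0,0,0,0,0,-1,0,0,0,0,0,0,-1,0,0,0,0,0,0.035,-1,0,0,0,0,0,0.07,-1,0,0,0,0,0,0.092,-1,0,0,0,0,0,0.1,-1,0,0,0,0,0,0.105,-1,0,0,0,0,0,0.109,-1,0,0,0,0,0,0.11,-1,0,0,0,0,0,0.11,-1,0,0,0,0,0,0.11,-1])

```text
clock: 20.32
tool_pos: [467.3, 118.3, 61.3]
tcp_rot: [179.9, -0.0, 90.0]
contact_force: [-1.2, -3.4, 5.7]
gripper_width: 0.266
finger_force: 41.2
```

>>> apply_moves(plan=[0,0,0,0,0,0,0,0,0,0,0,0,0,0,0,0,0,0,0,0,0,0,0,0,0,0,0,0,0,0,0,0,0,0,0,0,0,0,0,0,-0.03,0,0,0,0,0,0,-0.07,0,0,0,0,0,0,-0.11,0,0,0,0,0,0,-0.14,0,0,0,0,0,0,-0.16,0])

```text
clock: 21.15
tool_pos: [467.0, 118.5, 190.6]
tcp_rot: [179.9, -0.0, 90.0]
contact_force: [1.0, 0.2, -0.1]
gripper_width: 0.499
finger_force: 0.0
```

>>> apply_moves(plan=[0,0,0,-0.3,0.2,0,0,0,0,0,-0.3,0.2,0,0,0,0,0,-0.3,0.2,0,0,0,0,0,-0.3,0.2,0,0,0,0,0,-0.3,0.2,0,0,0,0,0,-0.3,0.2,0,0,0,0,0,-0.3,0.2,0,0,0,0,0,-0.3,0.2,0,0,0,0,0,-0.3,0.2,0,0,0,0,0,-0.3,0.2,0,0,0,0,0,-0.3,0.2,0,0])

```text
clock: 22.07
tool_pos: [625.5, -120.6, 187.9]
tcp_rot: [-179.9, -0.0, 90.0]
contact_force: [-1.0, 0.4, 0.7]
gripper_width: 0.499
finger_force: 0.0
```

>>> apply_moves(plan=[0,0,0,-0.4,0,0,0,0,0,0,-0.4,0,0,0,0,0,0,-0.4,0,0,0,0,0,0,-0.4,0,0,0,0,0,0,-0.4,0,0,0,0,0,0,-0.4,0,0,0,0,0,0,-0.4,0,0,0,0,0,0,-0.4,0,0,0,0,0,0,-0.4,0,0,0,0,0,0,-0.4,0,0,0,0,0,0,-0.4,0,0,0])

```text
clock: 22.98
tool_pos: [626.4, -440.0, 188.0]
tcp_rot: [-180.0, -0.0, 90.1]
contact_force: [-0.8, 0.6, 0.2]
gripper_width: 0.502
finger_force: 0.0
```

```bash
python3 chk.py; python3 - <<'E'
from h import *
f=grab('side'); cv2.imwrite('pics/end.png',f['img'])
E
```

```text
[ 626.4 -440.   188. ] 22.9833
top 68 [467.3 113.7] [21. 21.] 85.0 [203. 240.]
top 64 [460.3  49.1] [20. 22.] 84.9 [228. 243.]
top 65 [454.5 -21.7] [21. 21.] 85.6 [255. 245.]
side 62 [447.2 -87.2] [22. 22.] 81.9 [316. 159.]
side 73 [452.8 -20.2] [22. 22.] 82.5 [315. 178.]
side 78 [460.7  50.4] [24. 22.] 82.2 [314. 198.]
side 86 [466.6 118.3] [20. 23.] 83.6 [313. 220.]
```

View pics/end.png

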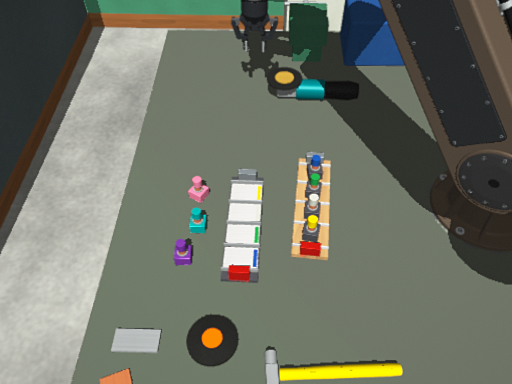

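The fittings stand upright in the inspection rack. From its red post they are yellow (312,222), white (313,202), green (314,182) and blue (316,161), all within about 5 mm of their bay centres. The bystanders and look-alikes haven't moved.

```bash
python3 -c "
from cell import order
print(order.sign_off())"
```

```text
the job is handed in; nothing more can be done
None
```

All four fittings stand upright in the inspection rack in reverse order (from its red post: yellow, white, green, blue), each about 5 mm or less from its bay's middle by the cameras, and the job is handed in at about 23 s on the clock; the sign-off gave no verdict.

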